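# Put the tray tin away in the pantry cupboard

### The job

Swing the little oak cupboard's door wide open by its handle, slide the aluminium tin along the board into the cupboard so that it stands square with its tray lip facing out through the doorway, and push the door shut again. Slide the tin rather than lifting or tipping it, and leave the plates, jar, measuring cup and egg slicer where they are.

Things in the scene. Friction and masses are not known exactly. Their poses are not given: they have to be found in the camera images.
- cupboard: Fixed low oak cupboard without a bottom board, 172 deep x 200 wide x 120 mm high, standing on the work surface; its door is on the side towards the robot. Origin: centre of the front opening at work-surface level, in the plane of the carcass front; x points into the cupboard, y to its left (seen from the robot), z up. Walls and top 12 mm: inside it is 176 wide, 160 deep and 108 mm high, with the work surface as its floor (no sill or step). Its place and yaw vary.
- door (a joint): Door angle in rad: 0 shut, up to 1.9 open. The door is hinged on an upright axis at the cupboard's right-hand edge (cupboard x 0, y -100 mm) and its left, free edge swings towards the robot (counter-clockwise seen from above). Panel 200 wide, 15 mm thick, from 4.5 to 118.5 mm above the work surface; shut, it covers the whole front and its inner face lies in the cupboard's x = 0 plane. Light friction in the hinge (about 0.07 Nm), no catch, no spring: it stays where it is left.
- door_hinge (a point): Point on the hinge axis at work-surface level, on the door's inner face. Axes turn with the door: y along the door from the hinge to the free edge, x through the door to its inner side, z up.
- handle (a point): Steel bow handle on the door's outer face; this point is the middle of its level bar, 143 mm from the hinge along the door, 54 mm outward from the inner face (39 mm from the outer face), 88 mm above the work surface. Bar 10 mm thick and 94 mm long between the centres of its two legs, along y (towards the door's free edge); open above and below; clear gap between bar and door 34 mm. x points at the door.
- tin: Loose closed aluminium tin, 110 long (x) x 66 wide (y) x 75 mm high, about 0.35 to 0.7 kg. Origin: centre of its underside. Its -x end, turned roughly towards the robot at the start, carries the front of its pull-out tray with a level lip 50 mm wide, 5 mm thick, that sticks out 5 mm at 18 mm height. The tray itself does not move in this task. The tin starts on the work surface in front of the cupboard's left, clear of the door's swing.
- tin_lip (a point): Middle of the outer edge of the tin's tray lip: 60 mm from the tin's centre towards its -x end, 18 mm above its underside. Same axes as the tin.
- plates: Stack of two white ceramic plates, 180 mm across, 30 mm high, to the right of the cupboard. Origin: centre of the underside. Leave alone.
- jar: Glass jar with clip-on lid, 72 mm across, 94 mm high, to the left of the cupboard. Origin: centre of the underside. Leave alone.
- measure: Red plastic measuring cup, 80 mm across, 75 mm high, with a handle reaching 100 mm from its axis along its y, left of the jar. Origin: centre of the underside. Leave alone.
- slicer: Steel egg slicer, 90 x 130 mm, 27 mm high, lying on the rear of the cupboard's top (its front edge at least 50 mm behind the carcass front). Origin: centre of the underside. Leave alone.
Things that resemble listed ones, but are neither listed nor needed, are in the scene too. What is shaped like the tin but blue is not meant.

How it is judged (in metres and radians):
On the way, in this order (a step that is already met when the one before it is completed fails the run):
1. the door is drawn ajar (more than 0.2 rad) with the fingers at its handle (grasp point within 60 mm of the middle of the bar) (value of joint door above 0.2 rad and distance between the grasp point and handle below 0.06 m), for 0.05 s.
2. the door is swung wide open, more than 1.2 rad (69 degrees) (value of joint door above 1.2 rad), for 0.1 s.
3. the tin has been slid into the cupboard for most of its length (x of tin in the frame of cupboard above 0.02 m and y of tin in the frame of cupboard between -0.06 and 0.06 m), for 0.1 s.
At the end, for the whole second after the job is handed in: The tin stands flat and at rest wholly inside the cupboard, tray lip facing the doorway (lip at most 60 mm behind the doorway plane), square to the cupboard within 0.2 rad (11 degrees), and the door is shut to within 0.05 rad (3 degrees) (value of joint door below 0.05 rad and x of tin_lip in the frame of cupboard between -0.003 and 0.06 m and y of tin in the frame of cupboard between -0.06 and 0.06 m and angle between the x axis of tin and the x axis of cupboard, either way round below 0.2 rad and angle between tin's own z axis and vertical below 0.05 rad and height (world z) of tin below 0.005 m and linear speed of tin below 0.02 m/s); the robot touches nothing.
It fails at once if the tin is lifted more than 20 mm or tipped more than 0.35 rad (height (world z) of tin above 0.02 m or angle between tin's own z axis and vertical above 0.35 rad).
It fails at once if a bystander (plates, jar, measuring cup, egg slicer) is shifted more than 25 mm (distance of any of plates, jar, measure, slicer from where it was at the start of the episode above 0.025 m).
It also fails if it takes over 72 s, if anything falls off the work surface, if the arm or the gripper's body presses on something with over 40 N, if the wrist force passes 120 N, or if a joint passes its speed limit or range.

### The arm

A 6-joint arm with a two-finger parallel gripper is mounted at the origin on the work surface. World frame = base frame: x ahead of the robot, y to its left, z up, the work surface at z = 0. Lengths are in mm, angles in degrees, forces in N, time in s.
With the tool pointing down it reaches from about 325 to 750 mm from the base axis. Payload 7.6 kg.
Tool frame: the origin (TCP) lies at the very end of the fingers, on their centre line; the grasp point (between the pads) lies 19 mm behind it (env.grasp_offset is the distance from the TCP to the grasp point, in mm); z points along the fingers, x is the direction in which the jaws open and shut, and the axes are right-handed (so a half turn about z gives the same grasp; the last joint's range is limited). The gripper opens to 85 mm and grips with 20 to 120 N. Pads are 22 mm wide; open, the fingers measure 114 mm over their backs; the gripper's body (76 mm by 85 mm) begins 54 mm behind the grasp point. The pads swing forward as they close: fully open they stand 13 mm farther back than shut.
Start: joints at [68.107, 2.991, 80.254, -0, 96.75, -4.028], TCP at [161.039, 499.712, 231.323] pointing down, gripper open.
Joint ranges: [-166.34, 166.34], [-52.06, 124.39], [6.96, 135.62], [-60.46, 240.46], [14.63, 156.25], [-167.68, 167.68]. Speed limits (degrees/s): [147.25, 147.25, 172.46, 180, 180, 180].

### API

Orientations are given as a 3x3 rotation matrix whose columns are the frame's x, y, z axes.
In Python, from station import env gives the robot as it stands.
- The arm moves only by the tool carry_out, never from a script. Its argument "motion" is a list of rows, each a list of 3 entries, a list of its own where there are three numbers: the gripper's target within -1 to 1 (fully open at 1, half-way at 0, shut at -1), then the shift along the world's x, y, z in cm, then the turn, a rotation vector about the world's x, y, z in degrees. A call has 1 to 10 rows; each row is the pose to reach, as a shift and turn from the pose commanded when the call began; what a row does not reach only later rows make up. A row lasts 1/10 s, in which the tool goes at most 50 mm and 8.59 degrees, less where a joint would pass 70% of its speed; a pose out of reach is approached as far as the arm can. A call with a gripper value outside its range is refused whole. The fingers move at their own pace and stop on an object; "force" is the grip in N (left out, the last holds). Time passes only in rows, so rows that repeat a pose let the fingers close. It gives the time, the measured TCP pose, the force and the opening at its end, in the units of the state.
- env.get_obs(): the state, without advancing time (a new reading comes with each control period).
- env.capture(name): name is "scene" or "top"; returns a dict with "pixels" (480x640x3 uint8, red, green, blue), "intrinsics" (3x3 intrinsics, pixels), "k1" (the pictures are not rectified: a ray, as slopes to the right and down, at radius r is drawn at 1 + k1 r^2 times it, then the intrinsics apply), "rvec" (rotation vector, rad) and "tvec" (3), from world to camera coordinates, as OpenCV has them. Camera axes: x right, y down, z forward; pixel columns grow to the right and rows downward; lengths in mm; the calibration is good to about 2 mm. A picture is of the moment at which its call begins. There is no depth.
- env.hand_in(): hands the job in, once; it reports no verdict.
The state is a dict: "time_s": time; "q": joint angles; "joint_vel": joint speeds; "tau": joint torques, N m; "position": TCP position; "tool_rot": TCP orientation; "force": force on the tool from outside, world axes, zero at the start; "ft_torque": the same for the moment, N m; "width": opening from 0.0 (shut) to 1.0 (fully open).
Only numpy, scipy, OpenCV 4.12 (cv2) and the standard library are available. Lean on these libraries where they do the work, as an engineer would, in place of code of your own. Each camera call takes 0.05 s, during which the arm holds its last target. There are 200 camera calls.

## Working session

There is one attempt and no reset: what is moved stays moved. The work goes in short steps, Python scripts to look and compute and a tool call to move; the robot and the scene stay as the last step left them, time stands still between calls to the robot, and variables do not carry over. Pictures are saved under pics/ and viewed, about 8 in all and at most 12, crops included, and the job is handed in when it is done.

Besides the shell and the picture viewer there is one more tool, called after "Call:" by a JSON object that holds its "name" and its "arguments", one argument or row to a line. carry_out: Moves the arm, as the interface text tells. Its arguments: {"type":"object","properties":{"motion":{"type":"array","items":{"type":"array"}},"force":{"type":"number"}},"required":["motion"]}

```bash
ls; mkdir -p pics; cat > h.py <<'E'
import numpy as np, cv2
from station import env
def snap(n,name):
    c=env.capture(n); cv2.imwrite(f'pics/{name}.png',c['pixels'][:,:,::-1]); np.savez(f'pics/{name}.npz',**{k:np.array(v) for k,v in c.items()}); return c
def load(name): return dict(np.load(f'pics/{name}.npz'))
def D(c): return np.array([float(c['k1']),0,0,0,0])
def proj(c,P): return cv2.projectPoints(np.float64(P).reshape(-1,1,3),c['rvec'],c['tvec'],c['intrinsics'],D(c))[0].reshape(-1,2)
def ray(c,uv,z):
    s=cv2.undistortPoints(np.float64(uv).reshape(-1,1,2),c['intrinsics'],D(c)).reshape(-1,2)
    R=cv2.Rodrigues(np.float64(c['rvec']))[0]; o=-R.T@np.float64(c['tvec']).reshape(3)
    d=np.c_[s,np.ones(len(s))]@R
    return o+d*((np.array(z)-o[2])/d[:,2])[:,None]
E
python3 - <<'E'
from h import *
snap('top','t0');snap('scene','s0')
o=env.get_obs();print(o['position'],o['tool_rot'],o['time_s'],env.grasp_offset)
E
```

```text
pics
[160.9402818  499.44193334 230.55790196] [[ 3.06771783e-01  9.51782969e-01 -5.03481607e-04]
 [ 9.51782101e-01 -3.06772184e-01 -1.28814294e-03]
 [-1.38048667e-03 -8.40388746e-05 -9.99999044e-01]] 0.1 18.700000000000003
```

View pics/t0.png

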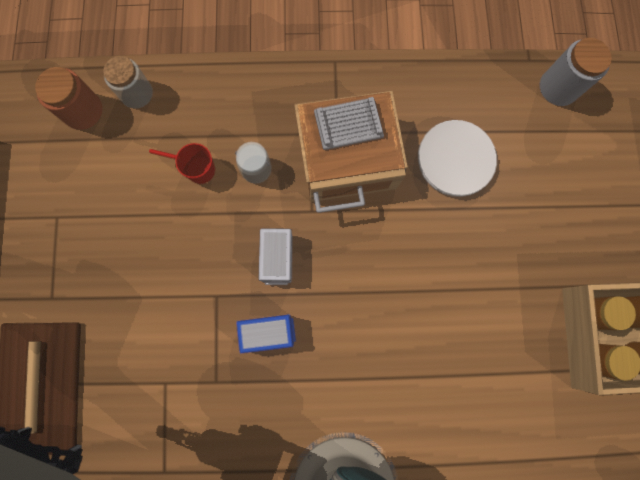

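View pics/s0.png

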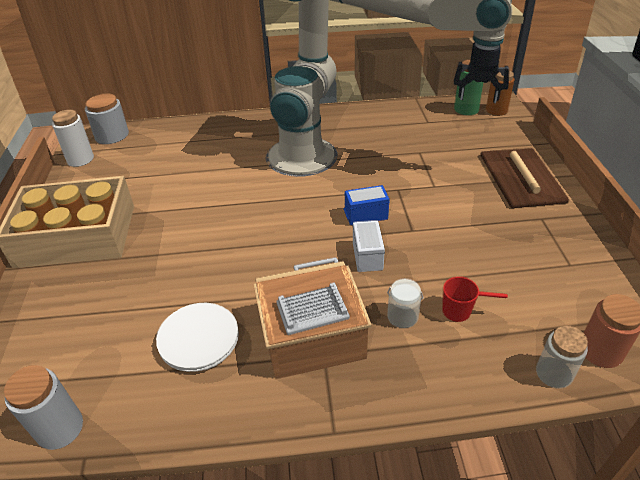

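The top view shows the cupboard at about (350,140) with its handle at (340,205). The silver tin is at (276,256) and the blue decoy at (265,334). The jar is at (253,160), the red cup at (195,163) and the plates at (457,158). I'll enlarge this for corner picks.

```bash
python3 - <<'E'
import cv2
i=cv2.imread('pics/t0.png')[85:295,225:415]; cv2.imwrite('pics/c0.png',cv2.resize(i,None,fx=2.85,fy=2.85,interpolation=cv2.INTER_CUBIC)[:600])
E
```

```text
(no output)
```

View pics/c0.png

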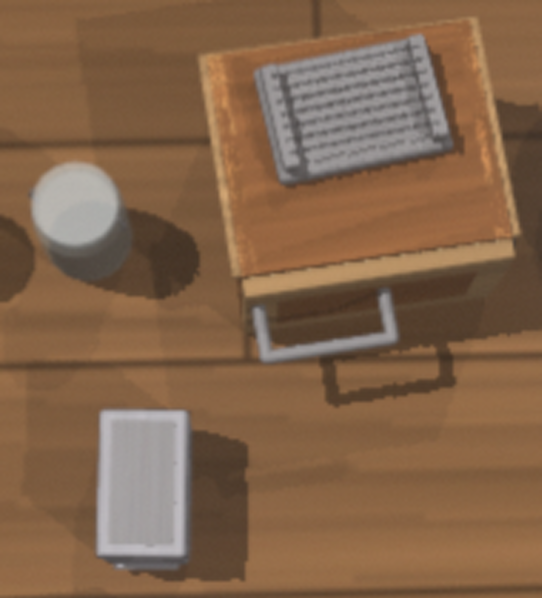

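```bash
python3 - <<'E'
from h import *
c=load('t0')
f=lambda a:np.array(a)/2.85+[225,85]
def fit(loc,W):
    loc=np.float64(loc);W=W[:,:2];lc=loc.mean(0);wc=W.mean(0)
    a=loc-lc;b=W-wc;t=np.arctan2((a[:,0]*b[:,1]-a[:,1]*b[:,0]).sum(),(a*b).sum())
    R=np.array([[np.cos(t),-np.sin(t)],[np.sin(t),np.cos(t)]]);T=wc-R@lc
    print('T',T.round(1),'yaw',np.degrees(t).round(2),'res',(W-(loc@R.T+T)).round(1).tolist());return T,R
W=ray(c,f([(200,55),(477,17),(519,235),(233,277)]),120)
T,R=fit([(172,100),(172,-100),(0,-100),(0,100)],W)
H=ray(c,f([(262,357),(395,338)]),88);print('handle ends',H.round(1).tolist(),'exp',[(T+R@p).round(1).tolist() for p in np.array([(-54,90),(-54,-4)])])
W=ray(c,f([(101,411),(188,411),(188,556),(97,556)]),75)
fit([(55,33),(55,-33),(-55,-33),(-55,33)],W)
for n,uv,z in [('jar',(252,153),94),('plates',(457,158),30),('meas',(195,160),75),('blue',(265,334),75)]:print(n,ray(c,[uv],z).round(0))
E
```

```text
T [648.2 -41.3] yaw 7.26 res [[-0.5, 4.7], [1.2, -5.3], [0.7, -4.9], [-1.4, 5.4]]
handle ends [[581.7, 43.4, 88.0], [593.9, -55.2, 88.0]] exp [[583.3, 41.1], [595.1, -52.1]]
T [492.2 132.4] yaw -1.38 res [[-1.5, -0.8], [-1.4, 0.8], [1.5, -0.1], [1.4, 0.1]]
jar [[708. 179.  94.]]
plates [[ 709. -280.   30.]]
meas [[702. 305.  75.]]
blue [[329. 155.  75.]]
```

Call:
{"name": "carry_out", "arguments": {
  "motion": [
    [-0.3, [21, -25, -0.5], [0, 0, -33]],
    [-0.3, [42.7, -50.6, -1], [0, 0, -65]],
    [-0.3, [42.7, -50.6, -1], [0, 0, -65]],
    [-0.3, [42.7, -50.6, -1], [0, 0, -65]],
    [-0.3, [42.7, -50.6, -1], [0, 0, -65]],
    [-0.3, [42.7, -50.6, -1], [0, 0, -65]],
    [-0.3, [42.7, -50.6, -1], [0, 0, -65]],
    [-0.3, [42.7, -50.6, -1], [0, 0, -65]],
    [-0.3, [42.7, -50.6, -1], [0, 0, -65]],
    [-0.3, [42.7, -50.6, -1], [0, 0, -65]]
  ],
  "force": 40
}}

```text
time_s: 1.1
position: [484.3, 115.7, 223.5]
tool_rot: [[0.992, 0.124, -0.0], [0.124, -0.992, 0.0], [-0.0, -0.0, -1.0]]
force: [1.0, 0.2, -0.1]
width: 0.351
```

Call:
{"name": "carry_out", "arguments": {
  "motion": [
    [-0.3, [10.4, -12.2, -3], [0, 0, 0]],
    [-0.3, [10.4, -12.2, -3], [0, 0, 0]],
    [-0.3, [10.4, -12.2, -3], [0, 0, 0]],
    [-0.3, [10.4, -12.2, -3], [0, 0, 0]],
    [-0.3, [10.4, -12.2, -3], [0, 0, 0]],
    [-0.3, [10.4, -12.2, -3], [0, 0, 0]],
    [-0.3, [10.4, -12.2, -3], [0, 0, 0]]
  ]
}}

```text
time_s: 1.8
position: [587.0, -2.9, 194.6]
tool_rot: [[0.992, 0.126, 0.001], [0.126, -0.992, 0.0], [0.001, -0.0, -1.0]]
force: [0.0, 1.1, -0.8]
width: 0.345
```

```bash
python3 - <<'E'
from h import *
c=snap('top','t1'); o=env.get_obs(); print(o['position'],o['q'],o['width'],o['force'])
i=c['pixels'][60:300,220:420,::-1]; cv2.imwrite('pics/c1.png',cv2.resize(i,None,fx=2.5,fy=2.5,interpolation=cv2.INTER_CUBIC))
E
```

```text
[587.05641721  -2.98150698 194.69128899] [-3.89937651e+00  1.36920374e+01  7.26334323e+01  9.79712285e-03
  9.36004822e+01 -1.11443518e+01] 0.35042687502451586 [ 0.60100449 -0.25991135  0.92905747]
```

View pics/c1.png

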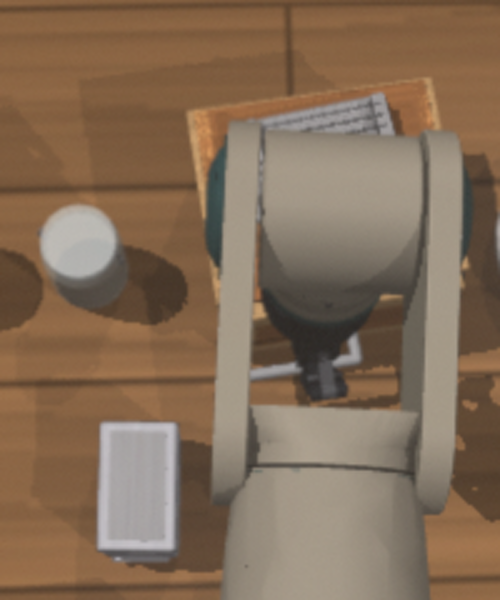

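Call:
{"name": "carry_out", "arguments": {
  "motion": [
    [-0.3, [0.1, -0.2, -3], [0, 0, 0]],
    [-0.3, [0.1, -0.2, -6], [0, 0, 0]],
    [-0.3, [0.1, -0.2, -8], [0, 0, 0]],
    [-0.3, [0.1, -0.2, -9.5], [0, 0, 0]],
    [-0.3, [0.1, -0.2, -11], [0, 0, 0]],
    [-0.3, [0.1, -0.2, -12.4], [0, 0, 0]],
    [-0.3, [0.1, -0.2, -12.4], [0, 0, 0]]
  ]
}}

```text
time_s: 2.55
position: [589.9, -5.8, 73.6]
tool_rot: [[0.992, 0.125, 0.005], [0.125, -0.992, 0.0], [0.005, 0.0, -1.0]]
force: [-8.7, 2.4, 14.6]
width: 0.353
```

```bash
python3 - <<'E'
from h import *
c=snap('scene','s1'); o=env.get_obs(); print(o['position'],o['width'],o['force'])
i=c['pixels'][200:400,200:460,::-1]; cv2.imwrite('pics/c2.png',cv2.resize(i,None,fx=3,fy=3,interpolation=cv2.INTER_CUBIC))
E
```

```text
[589.93955667  -5.78235544  73.56854343] 0.35133591810587905 [-8.95445627  1.87755229 15.35176753]
```

View pics/c2.png

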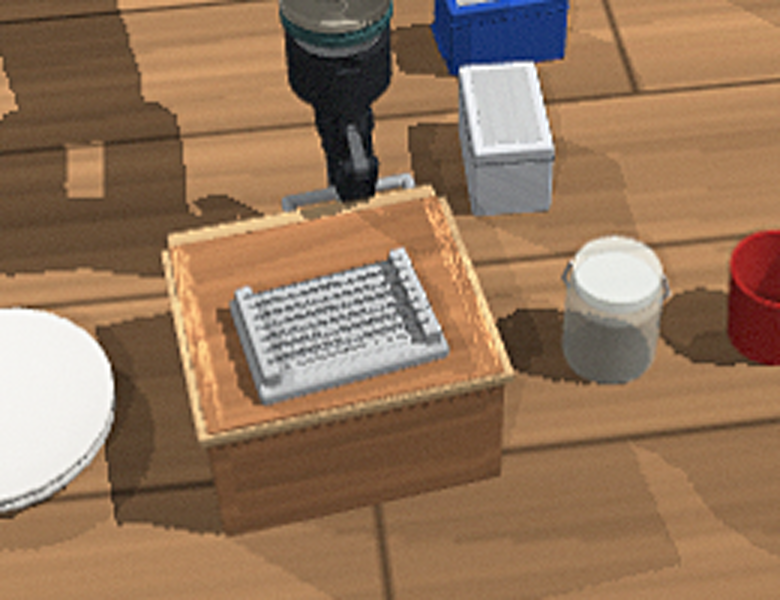

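The fingers straddle the bar, but there is a contact force of about 15 N, probably a finger's upper part on the door edge. I'll raise a little, back off 3 mm and close.

Call:
{"name": "carry_out", "arguments": {
  "motion": [
    [-0.3, [-0.2, 0, 0.6], [0, 0, 0]],
    [-0.5, [-0.3, 0, 0.6], [0, 0, 0]],
    [-0.8, [-0.3, 0, 0.6], [0, 0, 0]],
    [-1, [-0.3, 0, 0.6], [0, 0, 0]],
    [-1, [-0.3, 0, 0.6], [0, 0, 0]],
    [-1, [-0.3, 0, 0.6], [0, 0, 0]]
  ]
}}

```text
time_s: 3.2
position: [585.9, -6.3, 76.0]
tool_rot: [[0.992, 0.125, 0.001], [0.125, -0.992, 0.0], [0.001, 0.0, -1.0]]
force: [2.3, 1.5, 3.2]
width: 0.094
```

```bash
python3 - <<'E'
import numpy as np
H=np.array([661,-140.5]);G=np.array([586,-6.3])
for b in (0,45):
  def P(a):
    t=np.radians(a);return H+np.array([[np.cos(t),-np.sin(t)],[np.sin(t),np.cos(t)]])@(G-H)
  print([[ -1,[*((P(b+a)-P(b))/10).round(1),0],[0,0,a]] for a in np.arange(5,55,5).tolist()])
E
```

```text
[[-1, [np.float64(-1.1), np.float64(-0.7), 0], [0, 0, 5]], [-1, [np.float64(-2.2), np.float64(-1.5), 0], [0, 0, 10]], [-1, [np.float64(-3.2), np.float64(-2.4), 0], [0, 0, 15]], [-1, [np.float64(-4.1), np.float64(-3.4), 0], [0, 0, 20]], [-1, [np.float64(-5.0), np.float64(-4.4), 0], [0, 0, 25]], [-1, [np.float64(-5.7), np.float64(-5.5), 0], [0, 0, 30]], [-1, [np.float64(-6.3), np.float64(-6.7), 0], [0, 0, 35]], [-1, [np.float64(-6.9), np.float64(-8.0), 0], [0, 0, 40]], [-1, [np.float64(-7.3), np.float64(-9.2), 0], [0, 0, 45]], [-1, [np.float64(-7.6), np.float64(-10.5), 0], [0, 0, 50]]]
[[-1, [np.float64(-0.3), np.float64(-1.3), 0], [0, 0, 5]], [-1, [np.float64(-0.5), np.float64(-2.6), 0], [0, 0, 10]], [-1, [np.float64(-0.6), np.float64(-4.0), 0], [0, 0, 15]], [-1, [np.float64(-0.5), np.float64(-5.3), 0], [0, 0, 20]], [-1, [np.float64(-0.4), np.float64(-6.6), 0], [0, 0, 25]], [-1, [np.float64(-0.1), np.float64(-8.0), 0], [0, 0, 30]], [-1, [np.float64(0.3), np.float64(-9.2), 0], [0, 0, 35]], [-1, [np.float64(0.8), np.float64(-10.5), 0], [0, 0, 40]], [-1, [np.float64(1.4), np.float64(-11.7), 0], [0, 0, 45]], [-1, [np.float64(2.1), np.float64(-12.8), 0], [0, 0, 50]]]
```

Call:
{"name": "carry_out", "arguments": {
  "motion": [
    [-1, [-1.1, -0.7, 0], [0, 0, 5]],
    [-1, [-2.2, -1.5, 0], [0, 0, 10]],
    [-1, [-3.2, -2.4, 0], [0, 0, 15]],
    [-1, [-4.1, -3.4, 0], [0, 0, 20]],
    [-1, [-5.0, -4.4, 0], [0, 0, 25]],
    [-1, [-5.7, -5.5, 0], [0, 0, 30]],
    [-1, [-6.3, -6.7, 0], [0, 0, 35]],
    [-1, [-6.9, -8.0, 0], [0, 0, 40]],
    [-1, [-7.3, -9.2, 0], [0, 0, 45]],
    [-1, [-7.3, -9.2, 0], [0, 0, 45]]
  ]
}}

```text
time_s: 4.2
position: [513.4, -99.8, 76.1]
tool_rot: [[0.613, 0.79, 0.004], [0.79, -0.613, -0.001], [0.002, 0.004, -1.0]]
force: [9.1, 0.0, -0.4]
width: 0.098
```

Call:
{"name": "carry_out", "arguments": {
  "motion": [
    [-1, [-0.3, -1.3, 0], [0, 0, 5]],
    [-1, [-0.5, -2.6, 0], [0, 0, 10]],
    [-1, [-0.6, -4.0, 0], [0, 0, 15]],
    [-1, [-0.5, -5.3, 0], [0, 0, 20]],
    [-1, [-0.4, -6.6, 0], [0, 0, 25]],
    [-1, [-0.1, -8.0, 0], [0, 0, 30]],
    [-1, [0.3, -9.2, 0], [0, 0, 35]],
    [-1, [0.8, -10.5, 0], [0, 0, 40]],
    [-1, [1.4, -11.7, 0], [0, 0, 45]],
    [-1, [2.1, -12.8, 0], [0, 0, 50]]
  ]
}}

```text
time_s: 5.2
position: [534.2, -226.2, 76.0]
tool_rot: [[-0.214, 0.977, 0.001], [0.977, 0.214, 0.001], [0.001, 0.002, -1.0]]
force: [4.1, 4.0, 4.3]
width: 0.098
```

Call:
{"name": "carry_out", "arguments": {
  "motion": [
    [-0.55, [0, 0, 0], [0, 0, 0]],
    [-0.5, [0, 0, 0], [0, 0, 0]],
    [-0.5, [0, 0, 0], [0, 0, 0]],
    [-0.5, [0, 0, 3], [0, 0, 0]],
    [-0.5, [0, 0, 7], [0, 0, 0]],
    [-0.5, [0, 0, 12], [0, 0, 0]],
    [0.5, [0, 4, 14], [0, 0, -3]],
    [1, [-2, 9, 14], [0, 0, -7]],
    [1, [-4, 14, 14], [0, 0, -13.6]],
    [1, [-5, 19, 14], [0, 0, -13.6]]
  ]
}}

```text
time_s: 6.2
position: [483.6, -43.2, 215.6]
tool_rot: [[0.031, 1.0, -0.0], [1.0, -0.031, 0.0], [0.0, -0.0, -1.0]]
force: [2.0, 0.5, 0.6]
width: 0.911
```

Call:
{"name": "carry_out", "arguments": {
  "motion": [
    [1, [-1.2, 5, 0], [0, 0, 0]],
    [1, [-1.2, 10, 0], [0, 0, 0]],
    [1, [-1.2, 17, 0], [0, 0, 0]],
    [1, [-1.2, 17, 0], [0, 0, 0]],
    [1, [-1.2, 17, 0], [0, 0, 0]],
    [1, [-1.2, 17, 0], [0, 0, 0]],
    [1, [-1.2, 17, 0], [0, 0, 0]]
  ]
}}

```text
time_s: 6.9
position: [473.2, 124.2, 215.6]
tool_rot: [[0.027, 1.0, -0.0], [1.0, -0.027, -0.0], [-0.0, -0.0, -1.0]]
force: [-0.8, -0.9, 0.3]
width: 1.002
```

```bash
python3 - <<'E'
from h import *
c=snap('top','t2'); o=env.get_obs(); print(o['position'],o['width'],o['q'],o['tool_rot'])
i=c['pixels'][70:310,200:480,::-1]; cv2.imwrite('pics/c3.png',cv2.resize(i,None,fx=2.5,fy=2.5,interpolation=cv2.INTER_CUBIC))
E
```

```text
[473.32834537 124.11528397 215.6710242 ] 0.9998339418596661 [ 1.03745700e+01 -2.52491086e+00  8.75634048e+01 -1.06706151e-02
  9.49745586e+01 -7.80486150e+01] [[ 2.75332408e-02  9.99620870e-01 -1.90675488e-04]
 [ 9.99620862e-01 -2.75332832e-02 -2.23527540e-04]
 [-2.28692717e-04 -1.84448758e-04 -9.99999957e-01]]
```

View pics/c3.png

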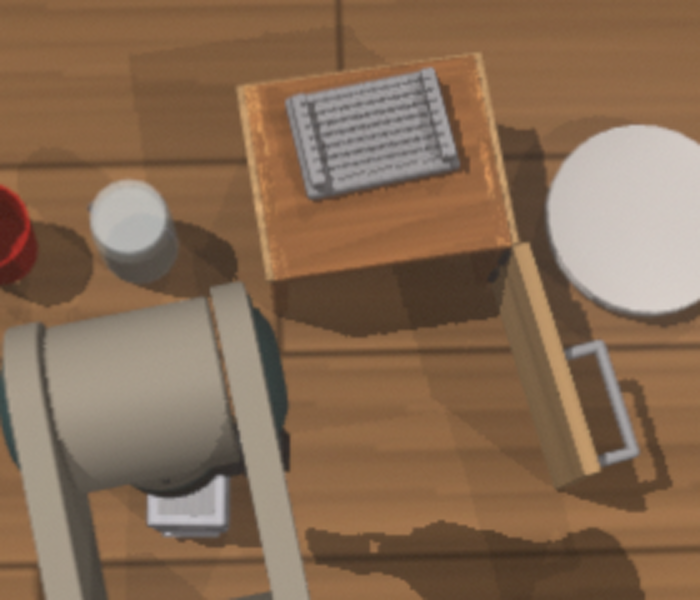

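The door is wide open and stays there, with the handle end at about (615,400) in the crop, and the plates haven't been touched. Now I'll descend over the tin's rear half.

Call:
{"name": "carry_out", "arguments": {
  "motion": [
    [1, [0, 0.8, -4], [0, 0, 0]],
    [1, [0, 0.8, -8], [0, 0, 0]],
    [1, [0, 0.8, -10.5], [0, 0, 0]],
    [1, [0, 0.8, -12.5], [0, 0, 0]],
    [1, [0, 0.8, -14.5], [0, 0, 0]],
    [1, [0, 0.8, -16.5], [0, 0, 0]],
    [1, [0, 0.8, -18], [0, 0, 0]],
    [1, [0, 0.8, -18], [0, 0, 0]]
  ]
}}

```text
time_s: 7.75
position: [471.9, 131.9, 33.6]
tool_rot: [[0.027, 1.0, -0.004], [1.0, -0.027, -0.001], [-0.001, -0.004, -1.0]]
force: [0.3, 0.1, 0.2]
width: 1.001
```

Call:
{"name": "carry_out", "arguments": {
  "motion": [
    [0.6, [0, 0, 0], [0, 0, 0]],
    [0.4, [0, 0, 0], [0, 0, 0]],
    [0.3, [0, 0, 0], [0, 0, 0]],
    [0.3, [0, 0, 0], [0, 0, 0]],
    [0.3, [0, 0, 0], [0, 0, 0]]
  ],
  "force": 25
}}

```text
time_s: 8.25
position: [474.1, 133.2, 37.1]
tool_rot: [[0.026, 1.0, 0.002], [1.0, -0.026, 0.0], [0.0, 0.002, -1.0]]
force: [-1.0, -1.7, 5.7]
width: 0.771
```

Call:
{"name": "carry_out", "arguments": {
  "motion": [
    [0.3, [0.5, -2, 0], [0, 0, 1]],
    [0.3, [1, -4.5, 0], [0, 0, 2]],
    [0.3, [2, -7, 0], [0, 0, 3]],
    [0.3, [3, -9.5, 0], [0, 0, 4]],
    [0.3, [4, -12, 0], [0, 0, 5]],
    [0.3, [4.5, -14.5, 0], [0, 0, 6]],
    [0.3, [5, -16.5, 0], [0, 0, 7]],
    [0.3, [5.5, -18, 0], [0, 0, 8]],
    [0.3, [5.5, -18.9, 0], [0, 0, 8.6]],
    [0.3, [5.5, -18.9, 0], [0, 0, 8.6]]
  ]
}}

```text
time_s: 9.25
position: [529.4, -56.7, 37.1]
tool_rot: [[-0.124, 0.992, 0.003], [0.992, 0.124, -0.001], [-0.001, 0.003, -1.0]]
force: [1.0, -1.8, 4.7]
width: 0.766
```

```bash
python3 - <<'E'
from h import *
c=load('t2')
f=lambda a:np.array(a)/2.5+[200,70]
W=ray(c,f([(240,87),(481,54),(519,243),(267,279)]),120)[:,:2];print(W.round(1).tolist())
print('front mid',W[2:].mean(0),'back mid',W[:2].mean(0),np.degrees(np.arctan2(*(W[:2].mean(0)-W[2:].mean(0))[::-1])))
d=W[3]-W[2];print('yaw front',np.degrees(np.arctan2(-d[0],d[1])))
c=snap('top','t3'); s=snap('scene','s3');o=env.get_obs(); print(o['position'],o['width'],o['force'])
i=s['pixels'][120:360,220:480,::-1]; cv2.imwrite('pics/c4.png',cv2.resize(i,None,fx=2.5,fy=2.5,interpolation=cv2.INTER_CUBIC))
E
```

```text
[[804.5, 82.6], [831.2, -124.1], [662.0, -146.5], [635.4, 63.2]]
front mid [648.72848861 -41.63495649] back mid [817.86073604 -20.75206114] 7.038731903521091
yaw front 7.230486009925792
[529.41256157 -56.6502052   37.1343131 ] 0.763027775054275 [ 1.77558216 -2.92313124  4.96226621]
```

View pics/c4.png

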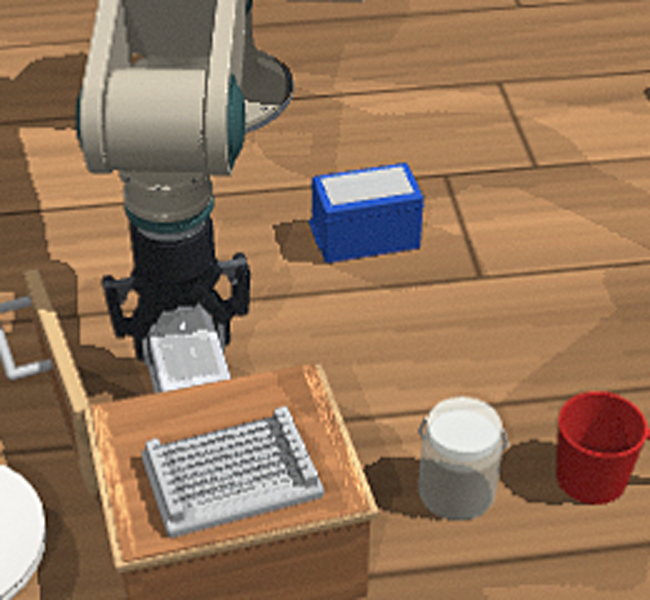

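The tin is held square in front of the doorway, and both cupboard fits agree to within 1 mm. Next I'll slide its nose in.

Call:
{"name": "carry_out", "arguments": {
  "motion": [
    [0.3, [1, 0.1, 0], [0, 0, 0]],
    [0.3, [2.2, 0.3, 0], [0, 0, 0]],
    [0.3, [3.4, 0.4, 0], [0, 0, 0]],
    [0.3, [4.6, 0.6, 0], [0, 0, 0]],
    [0.3, [5.5, 0.7, 0], [0, 0, 0]],
    [0.3, [5.5, 0.7, 0], [0, 0, 0]]
  ]
}}

```text
time_s: 9.95
position: [584.5, -49.0, 37.1]
tool_rot: [[-0.124, 0.992, 0.002], [0.992, 0.124, -0.001], [-0.001, 0.002, -1.0]]
force: [0.5, -1.2, 5.2]
width: 0.769
```

Call:
{"name": "carry_out", "arguments": {
  "motion": [
    [0.7, [0, 0, 0], [0, 0, 0]],
    [1, [0, 0, 0], [0, 0, 0]],
    [1, [0, 0, 0], [0, 0, 0]],
    [1, [0, 0, 3], [0, 0, 0]],
    [1, [0, 0, 6], [0, 0, 0]],
    [1, [-3, -0.4, 9], [0, 0, 0]],
    [1, [-7, -0.9, 10], [0, 0, 0]],
    [0, [-12, -1.5, 10], [0, 0, 0]],
    [0, [-16, -2, 10], [0, 0, 0]],
    [0, [-16, -2, 10], [0, 0, 0]]
  ]
}}

```text
time_s: 10.95
position: [419.2, -68.7, 134.7]
tool_rot: [[-0.123, 0.992, -0.002], [0.992, 0.123, 0.0], [0.001, -0.002, -1.0]]
force: [-0.4, -0.2, -0.1]
width: 0.514
```

Call:
{"name": "carry_out", "arguments": {
  "motion": [
    [0, [1, 0.1, 0], [1, -8.4, 0]],
    [0, [2, 0.3, 0], [2, -16.8, 0]],
    [0, [4, 0.5, 0], [3.2, -25.3, 0]],
    [0, [6, 0.8, 0], [4.2, -33.7, 0]],
    [0, [8, 1, 0], [5.3, -42.2, 0]],
    [0, [8, 1, 0], [6.3, -50.6, 0]],
    [0, [8, 1, 0], [7.5, -59.5, 0]],
    [0, [8, 1, 0], [7.5, -59.5, 0]],
    [0, [8, 1, 0], [7.5, -59.5, 0]]
  ]
}}

```text
time_s: 11.85
position: [502.9, -59.1, 134.9]
tool_rot: [[-0.123, 0.497, 0.859], [0.992, 0.06, 0.108], [0.002, 0.865, -0.501]]
force: [-0.1, 0.2, 0.5]
width: 0.502
```

```bash
python3 - <<'E'
from h import *
c=snap('top','t4'); s=snap('scene','s4');o=env.get_obs(); print(o['position'],o['q'],o['tool_rot'])
i=np.hstack([c['pixels'][70:310,210:450,::-1],s['pixels'][140:380,180:420,::-1]]); cv2.imwrite('pics/c5.png',cv2.resize(i,(800,400),interpolation=cv2.INTER_CUBIC))
E
```

```text
[503.54690476 -58.84806926 136.04093734] [ -26.37961688  -29.41987229  135.19516372   59.07731609   33.89982355
 -162.53581705] [[-1.24761856e-01  4.97644281e-01  8.58361607e-01]
 [ 9.92186348e-01  6.18312604e-02  1.08365794e-01]
 [ 8.54037634e-04  8.65174586e-01 -5.01470045e-01]]
```

View pics/c5.png

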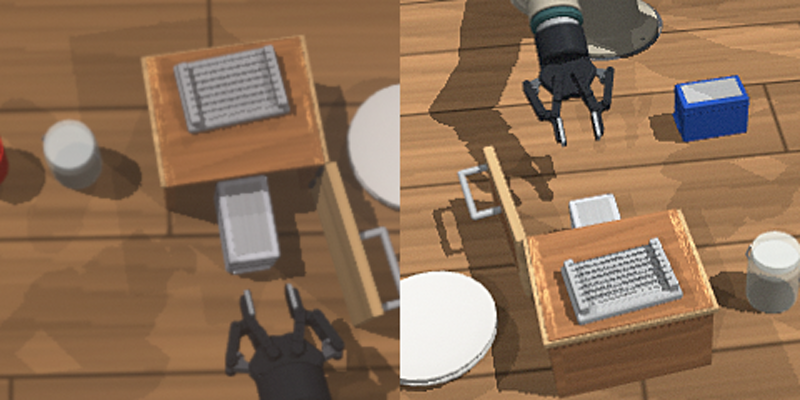

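The tool is tilted and in line behind the tin. The door is clear of it, at about (350,240) in the left crop. I'll descend behind the tin.

Call:
{"name": "carry_out", "arguments": {
  "motion": [
    [-0.2, [1, 0.1, -2], [0, 0, 0]],
    [-0.2, [1, 0.1, -4], [0, 0, 0]],
    [-0.2, [1, 0.1, -6], [0, 0, 0]],
    [-0.2, [1, 0.1, -8], [0, 0, 0]],
    [-0.2, [1, 0.1, -9.4], [0, 0, 0]],
    [-0.2, [1, 0.1, -9.4], [0, 0, 0]],
    [-0.2, [1, 0.1, -9.4], [0, 0, 0]]
  ]
}}

```text
time_s: 12.65
position: [509.7, -40.5, 78.8]
tool_rot: [[-0.102, 0.542, 0.834], [0.995, 0.053, 0.086], [0.002, 0.839, -0.544]]
force: [0.3, -0.5, -0.3]
width: 0.4
```

```bash
python3 - <<'E'
from h import *
o=env.get_obs(); print(o['position'],o['q'],o['tool_rot'][:,2],o['width'],o['force'])
E
```

```text
[509.72846921 -40.52028552  78.78899442] [ -20.69140519  -20.62513066  135.52681548   64.66636651   24.55917024
 -167.60101237] [ 0.83444239  0.08639759 -0.54428059] 0.3998259070528396 [ 0.26228685 -0.54531687 -0.32305545]
```

```bash
cat >> h.py <<'E'
from scipy.spatial.transform import Rotation as Ro
def want(tilt,yaw=7.2):  # jaw axis along cupboard y, tool z tilted forward
    u=np.array([-np.sin(np.radians(yaw)),np.cos(np.radians(yaw)),0]);z=np.array([0,0,-1.])
    B=np.c_[u,np.cross(z,u),z]; return Ro.from_rotvec(-np.radians(tilt)*u).as_matrix()@B
def delta(tilt):
    o=env.get_obs(); return Ro.from_matrix(want(tilt)@o['tool_rot'].T).as_rotvec(degrees=True)
def incup(p,T=(648.5,-41.5),yaw=7.2):
    a=np.radians(yaw);d=np.array(p[:2])-T;return np.array([d@[np.cos(a),np.sin(a)],d@[-np.sin(a),np.cos(a)]])
E
python3 - <<'E'
from h import *
print(delta(40),delta(45))
E
```

```text
[-2.05533757 16.90073949  1.37857496] [-1.48846937 11.93285547  1.37816692]
```

Call:
{"name": "carry_out", "arguments": {
  "motion": [
    [-0.2, [-0.2, -1, 2.5], [-0.7, 5.6, 0.5]],
    [-0.2, [-0.4, -2, 5.5], [-1.4, 11.2, 0.9]],
    [-0.2, [-0.4, -2, 5.5], [-2.1, 16.9, 1.4]],
    [-0.2, [-0.4, -2, 5.5], [-2.1, 16.9, 1.4]],
    [-0.2, [-0.4, -2, 5.5], [-2.1, 16.9, 1.4]]
  ]
}}

```text
time_s: 13.15
position: [506.8, -61.3, 136.3]
tool_rot: [[-0.125, 0.758, 0.641], [0.992, 0.097, 0.078], [-0.003, 0.645, -0.764]]
force: [0.9, 0.6, -0.5]
width: 0.399
```

Call:
{"name": "carry_out", "arguments": {
  "motion": [
    [-0.2, [0, 0, -3], [0, 0, 0]],
    [-0.2, [0, 0, -6], [0, 0, 0]],
    [-0.2, [0, 0, -8.5], [0, 0, 0]],
    [-0.2, [0, 0, -9.8], [0, 0, 0]],
    [-0.2, [0, 0, -9.8], [0, 0, 0]]
  ]
}}

```text
time_s: 13.65
position: [503.3, -59.9, 32.0]
tool_rot: [[-0.125, 0.763, 0.634], [0.992, 0.095, 0.082], [0.002, 0.639, -0.769]]
force: [0.1, 0.4, -0.4]
width: 0.403
```

```bash
python3 - <<'E'
from h import *
o=env.get_obs(); print(o['position'],incup(o['position']),o['q'],o['tool_rot'][:,2],o['width'],o['force'],delta(40))
E
```

```text
[503.25660843 -59.92009993  32.0239299 ] [-1.46406755e+02 -7.10280241e-02] [ -20.57073558  -11.78923136  126.53020352   32.89137435   33.41545904
 -140.31720192] [ 0.63363008  0.08163012 -0.76931752] 0.40319534444203464 [ 0.05048409  0.41425819 -0.40289772] [-0.10032523 -0.30781289  0.02494377]
```

Call:
{"name": "carry_out", "arguments": {
  "motion": [
    [-0.2, [1.5, 0.2, 0.4], [0, 0, 0]],
    [-0.2, [2.8, 0.35, 0.4], [0, 0, 0]],
    [-0.2, [4, 0.5, 0.4], [0, 0, 0]],
    [-0.2, [5, 0.6, 0.4], [0, 0, 0]],
    [-0.2, [6, 0.75, 0.4], [0, 0, 0]],
    [-0.2, [7, 0.9, 0.4], [0, 0, 0]],
    [-0.2, [8, 1, 0.4], [0, 0, 0]],
    [-0.2, [9, 1.1, 0.4], [0, 0, 0]],
    [-0.2, [10, 1.25, 0.4], [0, 0, 0]],
    [-0.2, [10, 1.25, 0.4], [0, 0, 0]]
  ]
}}

```text
time_s: 14.65
position: [606.4, -48.2, 40.5]
tool_rot: [[-0.125, 0.759, 0.639], [0.992, 0.097, 0.08], [-0.001, 0.644, -0.765]]
force: [0.4, 0.5, -0.3]
width: 0.395
```

```bash
python3 - <<'E'
from h import *
c=snap('top','t5'); s=snap('scene','s5');o=env.get_obs(); print(o['position'],incup(o['position']),o['q'],o['force'],delta(40))
i=np.hstack([c['pixels'][130:310,260:440,::-1],s['pixels'][170:350,220:400,::-1]]); cv2.imwrite('pics/c6.png',cv2.resize(i,(800,400),interpolation=cv2.INTER_CUBIC))
E
```

```text
[605.31293062 -48.09205028  39.62940277] [-43.67272941  -1.12729494] [ -14.28679385    4.00036269  110.72110638   27.79570135   30.26203972
 -131.28365174] [0.13210219 0.02269959 0.14747802] [ 0.03339516 -0.00686834 -0.00147985]
```

View pics/c6.png

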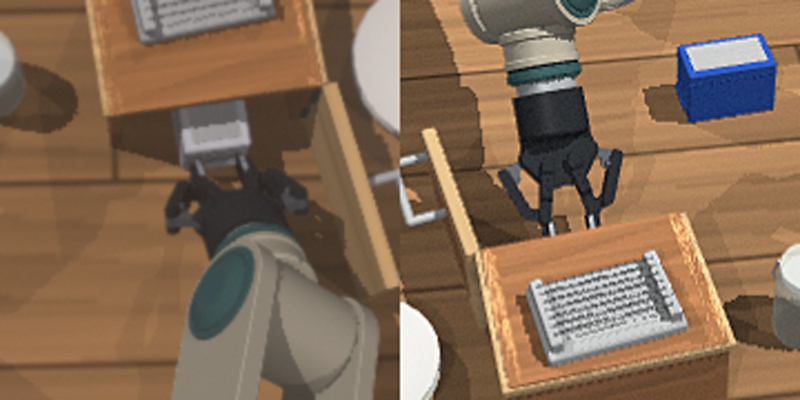

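The tin is two-thirds in and square, with both fingertips on its rear face. I'll push the last 5 cm.

Call:
{"name": "carry_out", "arguments": {
  "motion": [
    [-0.2, [1, 0.15, 0], [0, 0, 0]],
    [-0.2, [2, 0.3, 0], [0, 0, 0]],
    [-0.2, [3, 0.45, 0], [0, 0, 0]],
    [-0.2, [3.8, 0.55, 0], [0, 0, 0]],
    [-0.2, [4.5, 0.65, 0], [0, 0, 0]],
    [-0.2, [5.1, 0.72, 0], [0, 0, 0]],
    [-0.2, [5.4, 0.75, 0], [0, 0, 0]],
    [-0.2, [5.4, 0.75, 0], [0, 0, 0]]
  ]
}}

```text
time_s: 15.55
position: [660.1, -40.6, 39.9]
tool_rot: [[-0.125, 0.76, 0.638], [0.992, 0.096, 0.08], [-0.001, 0.643, -0.766]]
force: [-0.1, 0.2, 0.6]
width: 0.402
```

```bash
python3 - <<'E'
from h import *
o=env.get_obs(); print(o['position'],incup(o['position']),o['q'],o['force'])
E
```

```text
[660.11151614 -40.62627997  39.87228553] [11.62946202 -0.58847837] [ -11.82078067   11.8898283   101.87676565   24.63686068   30.07709079
 -126.45724283] [-0.10979646  0.18775596  0.59915874]
```

Call:
{"name": "carry_out", "arguments": {
  "motion": [
    [-0.2, [0.2, 0.02, 0], [0.3, -2.5, 0]],
    [-0.2, [0.5, 0.06, 0], [0.6, -5, 0]],
    [-0.2, [0.8, 0.1, 0], [0.6, -5, 0]],
    [-0.2, [0.8, 0.1, 0], [0.6, -5, 0]],
    [-0.2, [0.8, 0.1, 0], [0.6, -5, 0]]
  ]
}}

```text
time_s: 16.05
position: [667.5, -39.7, 39.6]
tool_rot: [[-0.125, 0.701, 0.702], [0.992, 0.089, 0.088], [-0.001, 0.707, -0.707]]
force: [-1.7, -0.4, -1.0]
width: 0.401
```

Call:
{"name": "carry_out", "arguments": {
  "motion": [
    [-0.2, [-2, -0.25, 0], [0, 0, 0]],
    [-0.2, [-5, -0.6, 0], [0, 0, 0]],
    [-0.2, [-9, -1.1, 1], [0, 0, 0]],
    [-0.2, [-13, -1.6, 4], [0, 0, 0]],
    [-0.5, [-16, -2, 8], [0, 0, 0]],
    [-0.5, [-17, -3, 12], [-0.5, 8, 0]],
    [-0.5, [-17, -3, 14], [-1, 16, 0]],
    [-0.5, [-17, -3, 16], [-2, 24, 0]],
    [-0.5, [-17, -3, 16], [-3, 32, 0]]
  ]
}}

```text
time_s: 16.95
position: [499.4, -70.6, 206.1]
tool_rot: [[-0.119, 0.967, 0.225], [0.993, 0.114, 0.037], [0.011, 0.228, -0.974]]
force: [0.0, -0.0, -0.3]
width: 0.248
```

```bash
python3 - <<'E'
from h import *
o=env.get_obs(); print(o['position'],o['q'],o['force'],delta(0))
c=snap('top','t6');i=c['pixels'][130:290,270:450,::-1]; cv2.imwrite('pics/c7.png',cv2.resize(i,None,fx=3.7,fy=3.7,interpolation=cv2.INTER_CUBIC))
E
```

```text
[499.38397059 -70.63968654 206.0700831 ] [ -15.29777864   -9.71511189   96.15055495    5.52927499   81.60224761
 -112.29935242] [ 0.0201801  -0.00840546 -0.30962922] [-2.20716381 12.98587807  0.43111756]
```

View pics/c7.png

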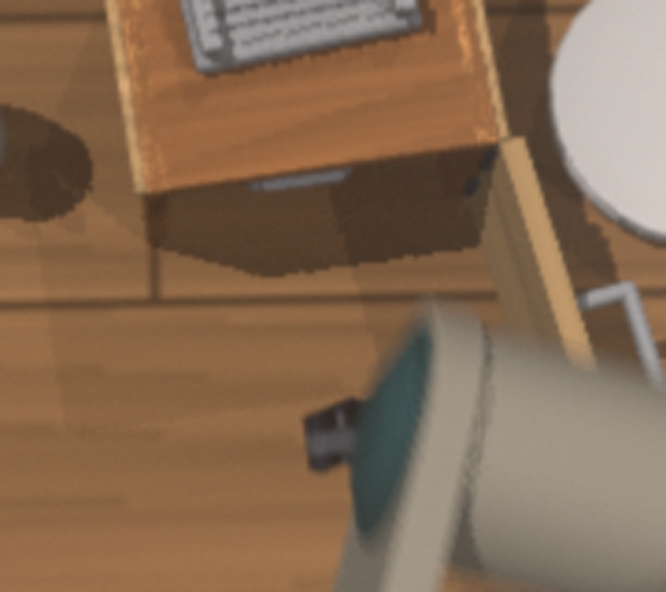

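```bash
python3 - <<'E'
from h import *
c=load('t6')
for z in (18,0):
  W=ray(c,np.array([(258,191),(350,177)])/3.7+[270,130],z); print(z,[incup(w).round(1).tolist() for w in W])
E
```

```text
18 [[17.4, 28.6], [17.9, -28.8]]
0 [[22.2, 26.8], [22.8, -31.5]]
```

The tin is square inside, with its lip 17–18 mm behind the doorway plane and centred. Now the handle again.

```bash
python3 - <<'E'
from h import *
c=load('t2')
W=ray(c,np.array([(600,345),(632,455)])/2.5+[200,70],88)[:,:2];print(W,W.mean(0))
d=W[0]-W[1];print('bar dir yaw',np.degrees(np.arctan2(d[1],d[0])))
o=env.get_obs()
t=np.array([534.2,-226.2,200]);print((t-o['position'])/10, Ro.from_matrix(want(0,12.2)@o['tool_rot'].T).as_rotvec(degrees=True))
E
```

```text
[[ 580.94553483 -216.89977258]
 [ 486.6503828  -237.49705473]] [ 533.79795881 -227.19841366]
bar dir yaw 12.321816128867635
[  3.40971933 -15.6017719   -0.30882845] [-2.80672484 12.28084515  5.36961658]
```

Call:
{"name": "carry_out", "arguments": {
  "motion": [
    [-0.4, [1, -4, -0.3], [-1.4, 6.1, 2.7]],
    [-0.4, [2, -8, -0.3], [-2.8, 12.3, 5.4]],
    [-0.4, [3, -12, -0.3], [-2.8, 12.3, 5.4]],
    [-0.4, [3.4, -15.7, -0.3], [-2.8, 12.3, 5.4]],
    [-0.4, [3.4, -15.7, -0.3], [-2.8, 12.3, 5.4]],
    [-0.4, [3.4, -15.7, -0.3], [-2.8, 12.3, 5.4]]
  ]
}}

```text
time_s: 17.6
position: [531.3, -227.1, 196.2]
tool_rot: [[-0.211, 0.978, 0.005], [0.978, 0.211, 0.005], [0.004, 0.006, -1.0]]
force: [-0.7, 0.6, -0.5]
width: 0.3
```

```bash
python3 - <<'E'
from h import *
o=env.get_obs()
t=np.array([534,-226.8,78]);print(o['position'],o['width'],(t-o['position'])/10, Ro.from_matrix(want(0,12.3)@o['tool_rot'].T).as_rotvec(degrees=True))
E
```

```text
[ 531.30327515 -227.05304959  196.15973425] 0.2999594636150912 [  0.26967249   0.02530496 -11.81597342] [-0.28900518  0.30799969  0.13232737]
```

Call:
{"name": "carry_out", "arguments": {
  "motion": [
    [-0.4, [0.2, -0.1, -3], [-0.3, 0.3, 0.1]],
    [-0.4, [0.2, -0.1, -6], [-0.3, 0.3, 0.1]],
    [-0.4, [0.2, -0.1, -8], [-0.3, 0.3, 0.1]],
    [-0.4, [0.2, -0.1, -9.5], [-0.3, 0.3, 0.1]],
    [-0.4, [0.2, -0.1, -10.8], [-0.3, 0.3, 0.1]],
    [-0.4, [0.2, -0.1, -11.8], [-0.3, 0.3, 0.1]]
  ]
}}

```text
time_s: 18.2
position: [533.7, -227.2, 78.3]
tool_rot: [[-0.214, 0.977, 0.0], [0.977, 0.214, -0.001], [-0.001, -0.0, -1.0]]
force: [0.6, 0.2, 0.2]
width: 0.297
```

Call:
{"name": "carry_out", "arguments": {
  "motion": [
    [-0.7, [0, 0, 0], [0, 0, 0]],
    [-1, [0, 0, 0], [0, 0, 0]],
    [-1, [0, 0, 0], [0, 0, 0]],
    [-1, [0, 0, 0], [0, 0, 0]]
  ],
  "force": 40
}}

```text
time_s: 18.6
position: [533.3, -227.3, 78.2]
tool_rot: [[-0.214, 0.977, -0.002], [0.977, 0.214, 0.0], [0.0, -0.002, -1.0]]
force: [-0.7, 0.8, -6.3]
width: 0.096
```

```bash
python3 - <<'E'
import numpy as np
H=np.array([661,-140.5]);G=np.array([586,-6.3])
def P(a):
    t=np.radians(a);return H+np.array([[np.cos(t),-np.sin(t)],[np.sin(t),np.cos(t)]])@(G-H)
for b in (95,50):print([[*map(float,((P(b-a)-P(b))/10).round(1)),-a] for a in range(5,55,5)])
E
```

```text
[[-0.7, 1.1, -5], [-1.3, 2.3, -10], [-1.8, 3.6, -15], [-2.2, 4.9, -20], [-2.5, 6.2, -25], [-2.6, 7.5, -30], [-2.7, 8.9, -35], [-2.6, 10.2, -40], [-2.4, 11.5, -45], [-2.1, 12.8, -50]]
[[0.3, 1.3, -5], [0.7, 2.6, -10], [1.3, 3.8, -15], [1.9, 5.0, -20], [2.6, 6.1, -25], [3.5, 7.2, -30], [4.4, 8.1, -35], [5.4, 9.0, -40], [6.5, 9.8, -45], [7.6, 10.5, -50]]
```

Gripped: the width of 0.096 matches the bar. Now I'll swing the door shut.

Call:
{"name": "carry_out", "arguments": {
  "motion": [
    [-1, [-0.7, 1.1, 0], [0, 0, -5]],
    [-1, [-1.3, 2.3, 0], [0, 0, -10]],
    [-1, [-1.8, 3.6, 0], [0, 0, -15]],
    [-1, [-2.2, 4.9, 0], [0, 0, -20]],
    [-1, [-2.5, 6.2, 0], [0, 0, -25]],
    [-1, [-2.6, 7.5, 0], [0, 0, -30]],
    [-1, [-2.7, 8.9, 0], [0, 0, -35]],
    [-1, [-2.6, 10.2, 0], [0, 0, -40]],
    [-1, [-2.4, 11.5, 0], [0, 0, -45]]
  ]
}}

```text
time_s: 19.5
position: [509.2, -111.7, 78.2]
tool_rot: [[0.542, 0.84, -0.002], [0.84, -0.542, 0.001], [-0.0, -0.002, -1.0]]
force: [1.6, 2.0, -8.5]
width: 0.094
```

Call:
{"name": "carry_out", "arguments": {
  "motion": [
    [-1, [0.3, 1.3, 0], [0, 0, -5]],
    [-1, [0.7, 2.6, 0], [0, 0, -10]],
    [-1, [1.3, 3.8, 0], [0, 0, -15]],
    [-1, [1.9, 5.0, 0], [0, 0, -20]],
    [-1, [2.6, 6.1, 0], [0, 0, -25]],
    [-1, [3.5, 7.2, 0], [0, 0, -30]],
    [-1, [4.4, 8.1, 0], [0, 0, -35]],
    [-1, [5.4, 9.0, 0], [0, 0, -40]],
    [-1, [6.5, 9.8, 0], [0, 0, -45]],
    [-1, [7.0, 10.1, 0], [0, 0, -47.5]]
  ]
}}

```text
time_s: 20.5
position: [579.3, -8.6, 78.2]
tool_rot: [[0.985, 0.171, -0.003], [0.171, -0.985, 0.005], [-0.002, -0.005, -1.0]]
force: [-4.1, 10.3, -4.1]
width: 0.097
```

Call:
{"name": "carry_out", "arguments": {
  "motion": [
    [-1, [0.3, 0.1, 0], [0, 0, -1.3]],
    [-1, [0.6, 0.2, 0], [0, 0, -2.6]],
    [-1, [0.8, 0.2, 0], [0, 0, -2.6]],
    [-1, [0.9, 0.2, 0], [0, 0, -2.6]],
    [-1, [0.9, 0.2, 0], [0, 0, -2.6]]
  ]
}}

```text
time_s: 21.0
position: [586.8, -4.3, 78.2]
tool_rot: [[0.992, 0.13, -0.006], [0.13, -0.991, 0.01], [-0.004, -0.01, -1.0]]
force: [-9.0, 21.9, -0.2]
width: 0.093
```

Call:
{"name": "carry_out", "arguments": {
  "motion": [
    [-0.7, [0, 0, 0], [0, 0, 0]],
    [-0.5, [0, 0, 0], [0, 0, 0]],
    [-0.45, [0, 0, 0], [0, 0, 0]],
    [-0.45, [0, 0, 2], [0, 0, 0]],
    [-0.45, [0, 0, 4], [0, 0, 0]],
    [-0.45, [0, 0, 8], [0, 0, 0]],
    [-0.45, [0, 0, 13], [0, 0, 0]],
    [-0.45, [-5, 0, 14], [0, 0, 0]],
    [-0.45, [-10, 4, 14], [0, 0, 0]],
    [-0.45, [-15, 8, 14], [0, 0, 0]]
  ]
}}

```text
time_s: 22.0
position: [460.3, 52.1, 219.6]
tool_rot: [[0.992, 0.123, 0.002], [0.123, -0.992, 0.001], [0.002, -0.001, -1.0]]
force: [0.3, 1.6, 1.6]
width: 0.272
```

Call:
{"name": "carry_out", "arguments": {
  "motion": [
    [-0.45, [-4, 4, 0], [0, 0, 0]],
    [-0.45, [-8, 8, 0], [0, 0, 0]],
    [-0.45, [-8, 13, 0], [0, 0, 0]],
    [-0.45, [-8, 18, 0], [0, 0, 0]],
    [-0.45, [-8, 22, 0], [0, 0, 0]],
    [-0.45, [-8, 22, 0], [0, 0, 0]]
  ]
}}

```text
time_s: 22.6
position: [380.3, 276.5, 218.6]
tool_rot: [[0.991, 0.131, -0.0], [0.131, -0.991, 0.002], [0.0, -0.002, -1.0]]
force: [-0.1, -0.9, -1.0]
width: 0.278
```

```bash
python3 - <<'E'
from h import *
o=env.get_obs(); print(o['position'],o['time_s'])
c=snap('top','t7');i=c['pixels'][85:285,225:475,::-1]; cv2.imwrite('pics/c8.png',cv2.resize(i,None,fx=3,fy=3,interpolation=cv2.INTER_CUBIC))
E
```

```text
[380.32379821 276.53607136 218.59280095] 22.6
```

View pics/c8.png

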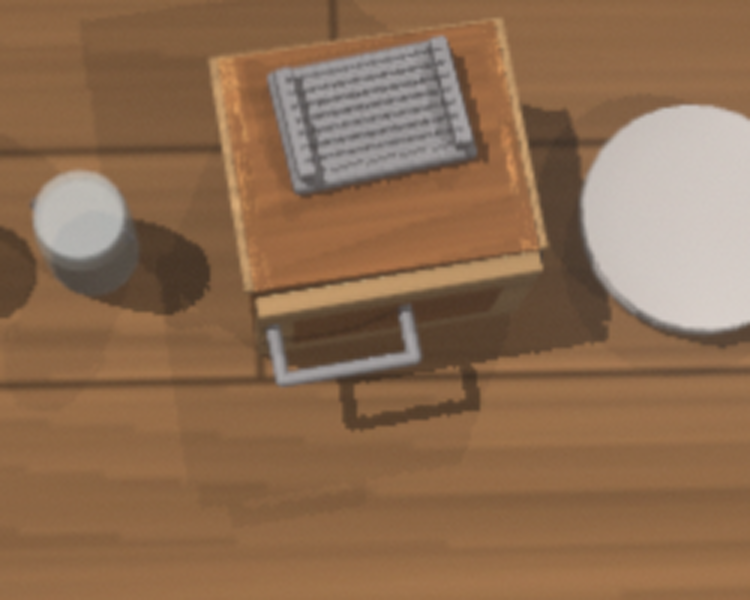

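The door looks shut: the bar runs (281,380)–(418,358) in the crop. I'll compare it numerically with the initial picture.

```bash
python3 - <<'E'
from h import *
a,b=[cv2.cvtColor(load(n)['pixels'],cv2.COLOR_RGB2GRAY) for n in('t0','t7')]
for r in [(194,214,312,322),(198,216,318,362),(183,214,308,370)]:
    t=cv2.resize(a[r[0]:r[1],r[2]:r[3]],None,fx=8,fy=8,interpolation=cv2.INTER_CUBIC)
    s=cv2.resize(b[r[0]-8:r[1]+8,r[2]-8:r[3]+8],None,fx=8,fy=8,interpolation=cv2.INTER_CUBIC)
    _,m,_,p=cv2.minMaxLoc(cv2.matchTemplate(s,t,cv2.TM_CCOEFF_NORMED)); print(m,(p[0]-64)/8,(p[1]-64)/8)
print(np.abs(a[85:300,150:500].astype(int)-b[85:300,150:500]).mean(), env.get_obs()['time_s'])
c=load('t0');print(ray(c,[(340,207),(340,208)],88))
E
```

```text
0.975105345249176 0.5 1.125
0.9782093167304993 0.375 1.0
0.9821721315383911 0.375 1.0
6.415229235880399 22.65
[[587.66044455  -5.22758347  88.        ]
 [585.51060896  -5.15642326  88.        ]]
```

There is a residual of about 2 mm, or 0.015 rad, which is within tolerance. A gentle nudge on the bar will seat it.

Call:
{"name": "carry_out", "arguments": {
  "motion": [
    [-1, [5, -7, 0], [0, 0, 0]],
    [-1, [10, -14, 0], [0, 0, 0]],
    [-1, [14.5, -21, 0], [0, 0, 0]],
    [-1, [15.7, -26.5, 0], [0, 0, 0]],
    [-1, [15.7, -26.5, 0], [0, 0, 0]],
    [-1, [15.7, -26.5, -5], [0, 0, 0]],
    [-1, [15.7, -26.5, -10], [0, 0, 0]],
    [-1, [15.7, -26.5, -14], [0, 0, 0]],
    [-1, [15.7, -26.5, -14], [0, 0, 0]]
  ]
}}

```text
time_s: 23.55
position: [534.5, 5.2, 72.9]
tool_rot: [[0.992, 0.123, -0.01], [0.123, -0.992, 0.001], [-0.01, -0.002, -1.0]]
force: [-0.7, -0.4, -1.1]
width: 0.0
```

Call:
{"name": "carry_out", "arguments": {
  "motion": [
    [-1, [1, 0, 0], [0, 0, 0]],
    [-1, [1.8, 0, 0], [0, 0, 0]],
    [-1, [2.2, 0, 0], [0, 0, 0]],
    [-1, [2.6, 0, 0], [0, 0, 0]]
  ]
}}

```text
time_s: 23.95
position: [565.0, 7.4, 80.2]
tool_rot: [[0.992, 0.126, 0.002], [0.126, -0.992, 0.001], [0.002, -0.001, -1.0]]
force: [-0.1, -0.5, -0.7]
width: 0.002
```

Call:
{"name": "carry_out", "arguments": {
  "motion": [
    [-1, [0.3, 0, 0], [0, 0, 0]],
    [-1, [0.5, 0, 0], [0, 0, 0]],
    [-1, [0.7, 0, 0], [0, 0, 0]],
    [-1, [0.7, 0, 0], [0, 0, 0]]
  ]
}}

```text
time_s: 24.35
position: [570.3, 7.6, 78.7]
tool_rot: [[0.992, 0.126, -0.003], [0.126, -0.992, 0.001], [-0.003, -0.001, -1.0]]
force: [-5.6, 0.9, 4.0]
width: 0.0
```

Call:
{"name": "carry_out", "arguments": {
  "motion": [
    [-1, [-3, 0, 0], [0, 0, 0]],
    [-1, [-6, 0, 3], [0, 0, 0]],
    [-1, [-8, 3, 8], [0, 0, 0]],
    [-1, [-12, 8, 13], [0, 0, 0]],
    [-1, [-16, 13, 14], [0, 0, 0]],
    [-1, [-19, 18, 14], [0, 0, 0]],
    [-1, [-19, 23, 14], [0, 0, 0]],
    [-1, [-19, 26, 14], [0, 0, 0]],
    [-1, [-19, 26, 14], [0, 0, 0]]
  ]
}}

```text
time_s: 25.25
position: [379.9, 270.0, 219.3]
tool_rot: [[0.992, 0.128, 0.001], [0.128, -0.992, 0.002], [0.001, -0.002, -1.0]]
force: [0.9, -0.1, 0.2]
width: 0.001
```

```bash
python3 - <<'E'
from h import *
b0=snap('top','t8')
a,b=[cv2.cvtColor(load(n)['pixels'],cv2.COLOR_RGB2GRAY) for n in('t0','t8')]
for n,r in dict(handle=(183,214,308,370),jar=(138,186,234,274),plates=(118,200,415,500),slicer=(95,152,314,388),meas=(138,186,148,218)).items():
    t=cv2.resize(a[r[0]:r[1],r[2]:r[3]],None,fx=8,fy=8,interpolation=cv2.INTER_CUBIC)
    s=cv2.resize(b[r[0]-8:r[1]+8,r[2]-8:r[3]+8],None,fx=8,fy=8,interpolation=cv2.INTER_CUBIC)
    _,m,_,p=cv2.minMaxLoc(cv2.matchTemplate(s,t,cv2.TM_CCOEFF_NORMED)); print(n,m,(p[0]-64)/8,(p[1]-64)/8)
print(env.get_obs()['position'],env.get_obs()['force'])
E
```

```text
handle 0.9955533146858215 -0.125 -0.25
jar 0.9996960163116455 0.0 0.0
plates 0.9998113512992859 0.0 0.0
slicer 0.9989709258079529 0.0 0.0
meas 0.9990174174308777 0.0 0.0
[379.07194847 272.94708724 219.22466237] [-1.65211665  1.32223381  0.02625962]
```

The door is seated, slightly tighter than at the start, and the bystanders haven't moved. Handing in.

```bash
python3 -c "
from station import env
print(env.hand_in())"
```

```text
the job is handed in; nothing more can be done
None
```

The tin is inside the cupboard, the door is shut, and the job was handed in at about 25 s (hand_in gives no verdict).

I opened the door by its handle to about 1.66 rad. I gripped the tin and slid it to the doorway, then pushed it in with two tilted fingertips and swung the door shut by its handle.

**Last checks:**
- **Tin:** The lip was about 17–18 mm behind the doorway plane, centred and square. I measured this before the door closed and could not see the tin afterwards.
- **Door:** After the handle swing the door was still about 0.015 rad open, so I nudged it on the bar. It then matched the starting picture to within 0.25 pixel.
- **Bystanders:** The jar, plates, egg slicer and measuring cup showed no shift against the starting picture.
- **Arm:** It ended clear of everything.

**What went wrong on the way:**
- There was a contact of about 15 N when I first lowered onto the handle, so I backed off before gripping.
- My first tilt of 60° ran into the limits of two joints. The push was done at 40–45° instead.

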